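Feel for empty cells in a covered sample crate and file two tubes

ROBOT

A 6-joint arm with a two-finger parallel gripper is mounted at the origin on the work surface; the furniture and walls round the work are solid. World frame = base frame: x ahead of the robot, y to its left, z up, the work surface at z = 0. Lengths are in mm, angles in rad, forces in N, time in s.
With the tool pointing down it reaches from about 275 to 1000 mm from the base axis. Payload 8.4 kg.
Tool frame: the origin (TCP) lies between the finger pads; the fingertips stand 17 mm ahead of it and the grasp point (between the pads) lies 2 mm behind it (r.tcp_to_tips is the distance from the TCP to the fingertips, in mm); z points along the fingers, y is the line along which they close (so a half turn about z gives the same grasp; the last joint's range is limited). The gripper opens to 85 mm and grips with 20 to 120 N. Pads are 22 mm wide; open, the fingers measure 114 mm over their backs; the gripper's body (76 mm by 85 mm) begins 54 mm behind the grasp point. The pads swing forward as they close: fully open they stand 13 mm farther back than shut.
Start: joints at [1.177, 0.353, 1.633, -0, 1.155, -0.002], TCP at [238.657, 577.643, 248.281] pointing down, gripper open.
Joint ranges: [-2.63, 2.63], [-0.92, 2.1], [0.06, 2.66], [-1.3, 4.44], [0, 2.69], [-3.02, 3.02]. Speed limits (rad/s): [2.22, 2.22, 2.79, 3.14, 3.14, 3.14].

INTERFACE

Orientations are given as [roll, pitch, yaw] about the fixed x, y, z axes, in that order (R = Rz(yaw) Ry(pitch) Rx(roll)).
In Python, from rig import r gives the robot as it stands. The module is installed in compiled form; this text tells all that it offers.
- The arm moves only by the tool apply_moves, never from a script. Its argument "series" is text: rows parted by semicolons, each of 7 numbers parted by spaces: the shift along the tool's x, y, z in cm, then the turn, a rotation vector about the tool's x, y, z in rad, then the gripper's target within -1 to 1 (shut at 1, half-way at 0, fully open at -1). In form: tx ty tz rx ry rz fingers; .... A call has exactly 10 rows; each row shifts and turns the commanded pose from where the row before left it, along the tool's axes as they then stand; what a row does not reach is not made up. A row lasts 1/12 s, in which the tool goes at most 41.7 mm and 7.16 degrees, less where a joint would pass 70% of its speed; a pose out of reach is approached as far as the arm can. A call with a gripper value outside its range is refused whole. The fingers move at their own pace and stop on an object; "squeeze" is the grip in N (left out, the last holds). Time passes only in rows, so rows that do not move let the fingers close, or fill a call up. It gives the time, the measured TCP pose, the force and the opening at its end, in the units of the state.
- r.sense(): the state, without advancing time (a new reading comes with each control period).
- r.grab_frame(name): name is "scene" or "top" or "wrist"; returns the picture (420x560x3 uint8, blue, green, red); there is no depth.
- r.camera_info(name): a dict with "K" (3x3 intrinsics, pixels), "distortion" ([k1, k2, p1, p2, k3] as OpenCV has them; the pictures are not rectified), "extrinsics" (4x4, takes a point from camera to world coordinates). Camera axes: x right, y down, z forward; pixel columns grow to the right and rows downward; lengths in mm; the calibration is good to about 2 mm. A picture is of the moment at which its call begins: read the wrist's pose just before it. camera_info takes no time and is no camera call; for the wrist camera it gives the pose at the moment of the call.
- r.sign_off(): hands the job in, once; it reports no verdict.
The state is a dict: "clock": time; "qpos": joint angles; "qvel": joint speeds; "joint_efforts": joint torques, N m; "eef_pos": TCP position; "tcp_rot": TCP orientation; "contact_force": force on the tool from outside, world axes, zero at the start; "wrist_torque": the same for the moment, N m; "opening": opening from 0.0 (shut) to 1.0 (fully open).
Only numpy, scipy, OpenCV 4.12 (cv2) and the standard library are available. Lean on these libraries where they do the work, as an engineer would, in place of code of your own. Each camera call takes 0.05 s, during which the arm holds its last target. There are 200 camera calls.

TASK

The leaning crate has five cells under sprung blue flaps, and only two of them are empty (the others hold jars). Before you move either blue-capped tube, press flaps gently with the fingers until you feel one swing well into its cell; then file both tubes cap up, one in each empty cell, pushed down through the flap until they stand on the cell floor, and let go. Never force a flap that stops on a jar already inside, keep both tubes from falling over, and leave the two spray bottles and the tip box where they stand.

Things in the scene. Friction and masses are not known exactly. Their poses are not given: they have to be found in the camera images.
- cells: White fixed crate on a grey stand, a leaning block of five cells in one row, turned up to 10 deg. Origin: middle of the block, on the cell floor plane. z runs up along the cell axes (30 deg from vertical, mouths leaning toward the robot); x up the slope, away from the robot; y along the row. Front top edge 74 mm, rear top edge 109 mm above the bench. Ends at y = +-173 mm.
- crate_stand: Grey stand of the crate, base plate 115 x 352 mm, 8 mm thick. Origin on the bench, 36 mm straight below the origin of cells; z vertical, y along the row. In three of the five cells, at random, hides a small jar 57 mm tall, its top 4 mm under the flap; two cells are empty. The floor of each cell is a plate on stiff springs (3 N per mm, gives at most 6 mm).
- tube_a: Screw-cap sample tube with blue cap, 114 mm tall, 29 mm body, cap 36 mm wide and 20 mm high, about 45 to 70 g, standing upright on the bench in front of the crate on the left. Origin: centre of its underside; z up along the tube.
- tube_b: The second, just like tube_a (blue cap 36 mm wide, 114 mm tall), standing upright on the bench in front of the crate on the right. Origin: centre of its underside; z up along the tube.
- white_spray: White spray bottle, 94 x 78 mm, 206 mm tall, standing about 126 mm from the axis of tube_a, on its left or near-left side. Bystander. Origin: centre of its underside.
- pink_spray: Pink conical spray bottle, 106 x 102 mm at the foot, 239 mm tall, standing about 130 mm from the axis of tube_b, on its near-right side. Bystander. Origin: centre of its underside.
- tip_box: Pipette tip box with orange deck, 82 x 122 mm, 65 mm tall, standing between the two tubes. Bystander. Origin: centre of its underside.
- cell0 (a point): Centre of the mouth of cell 0, level with the outside of its closed flap: at x = 0, y = -132 mm, z = 64 mm in cells (same axes). The cell is 56 mm (x) by 44 mm (y) inside and 64 mm deep; walls 22 mm between cells, 6 mm front and rear.
- cell1 (a point): Centre of the mouth of cell 1, level with the outside of its closed flap: at x = 0, y = -66 mm, z = 64 mm in cells (same axes). The cell is 56 mm (x) by 44 mm (y) inside and 64 mm deep; walls 22 mm between cells, 6 mm front and rear.
- cell2 (a point): Centre of the mouth of cell 2, level with the outside of its closed flap: at x = 0, y = 0 mm, z = 64 mm in cells (same axes). The cell is 56 mm (x) by 44 mm (y) inside and 64 mm deep; walls 22 mm between cells, 6 mm front and rear.
- cell3 (a point): Centre of the mouth of cell 3, level with the outside of its closed flap: at x = 0, y = 66 mm, z = 64 mm in cells (same axes). The cell is 56 mm (x) by 44 mm (y) inside and 64 mm deep; walls 22 mm between cells, 6 mm front and rear.
- cell4 (a point): Centre of the mouth of cell 4, level with the outside of its closed flap: at x = 0, y = 132 mm, z = 64 mm in cells (same axes). The cell is 56 mm (x) by 44 mm (y) inside and 64 mm deep; walls 22 mm between cells, 6 mm front and rear.
- flap0 (a joint): Blue flap of cell 0, 50 x 42 x 3 mm, hinged 24 mm up the slope from the mouth centre, white press dot 12 mm down the slope of it. 0 = closed; grows to 1.5 rad as it swings into the cell. A weak spring (below 1 N) shuts it. Over an empty cell it swings in freely; over a filled one it stops on the jar below 0.3 rad. A tube pushed in along the cell axis folds it back.
- flap1 (a joint): Blue flap of cell 1, 50 x 42 x 3 mm, hinged 24 mm up the slope from the mouth centre, white press dot 12 mm down the slope of it. 0 = closed; grows to 1.5 rad as it swings into the cell. A weak spring (below 1 N) shuts it. Over an empty cell it swings in freely; over a filled one it stops on the jar below 0.3 rad. A tube pushed in along the cell axis folds it back.
- flap2 (a joint): Blue flap of cell 2, 50 x 42 x 3 mm, hinged 24 mm up the slope from the mouth centre, white press dot 12 mm down the slope of it. 0 = closed; grows to 1.5 rad as it swings into the cell. A weak spring (below 1 N) shuts it. Over an empty cell it swings in freely; over a filled one it stops on the jar below 0.3 rad. A tube pushed in along the cell axis folds it back.
- flap3 (a joint): Blue flap of cell 3, 50 x 42 x 3 mm, hinged 24 mm up the slope from the mouth centre, white press dot 12 mm down the slope of it. 0 = closed; grows to 1.5 rad as it swings into the cell. A weak spring (below 1 N) shuts it. Over an empty cell it swings in freely; over a filled one it stops on the jar below 0.3 rad. A tube pushed in along the cell axis folds it back.
- flap4 (a joint): Blue flap of cell 4, 50 x 42 x 3 mm, hinged 24 mm up the slope from the mouth centre, white press dot 12 mm down the slope of it. 0 = closed; grows to 1.5 rad as it swings into the cell. A weak spring (below 1 N) shuts it. Over an empty cell it swings in freely; over a filled one it stops on the jar below 0.3 rad. A tube pushed in along the cell axis folds it back.

How it is judged (in metres and radians):
On the way:
1. with both tubes still where they stood, one flap has been pressed well open (over 0.4 rad) (value of joint any of flap0, flap1, flap2, flap3, flap4 above 0.4 rad and distance of each of tube_a, tube_b from where it was at the start of the episode below 0.02 m), for 0.1 s.
At the end, for the whole second after the job is handed in: Both tubes stand in cells of the crate, at rest: underside within 12 mm of the cell floor plane, within 25 mm of the row's centre line, cap up and within about 17 degrees of the cell axis (z of tube_a in the frame of cells between -0.006 and 0.012 m and x of tube_a in the frame of cells between -0.025 and 0.025 m and y of tube_a in the frame of cells between -0.16 and 0.16 m and angle between the z axis of each of tube_a, tube_b and the z axis of cells, either way round below 0.3 rad and linear speed of each of tube_a, tube_b below 0.03 m/s and z of tube_b in the frame of cells between -0.006 and 0.012 m and x of tube_b in the frame of cells between -0.025 and 0.025 m and y of tube_b in the frame of cells between -0.16 and 0.16 m); the robot touches nothing.
It fails at once if white spray shifted by more than 40 mm or tipped (distance of white_spray from where it was at the start of the episode above 0.04 m or angle between white_spray's own z axis and vertical above 0.4 rad).
It fails at once if pink spray shifted by more than 40 mm or tipped (distance of pink_spray from where it was at the start of the episode above 0.04 m or angle between pink_spray's own z axis and vertical above 0.4 rad).
It fails at once if tip box shifted by more than 40 mm or tipped (distance of tip_box from where it was at the start of the episode above 0.04 m or angle between tip_box's own z axis and vertical above 0.4 rad).
It fails at once if a sample tube falls over (angle between any of tube_a, tube_b's own z axis and vertical above 1.1 rad).
It fails at once if the crate or a flap is forced with more than 60 N (contact force between any of the fingers, tube_a, tube_b and cells above 60 N).
It also fails if it takes over 70 s, if anything falls off the work surface, if the arm or the gripper's body presses on something with over 40 N, if the wrist force passes 120 N, or if a joint passes its speed limit or range.

## Working session

There is one attempt and no reset: what is moved stays moved. The work goes in short steps, Python scripts to look and compute and a tool call to move; the robot and the scene stay as the last step left them, time stands still between calls to the robot, and variables do not carry over. Pictures are saved under pics/ and viewed, on a budget of 10 in all, crops included, one or two more only if the job needs it, and the job is handed in when it is done.

Besides the shell and the picture viewer there is one more tool, called after ">>>" by a JSON object that holds its "api" and its "payload", one argument or row to a line. apply_moves: Moves the arm, as the interface text tells. Its arguments: {"type":"object","properties":{"series":{"type":"string"},"squeeze":{"type":"number"}},"required":["series"]}

```bash
mkdir -p pics; python3 - <<'E'
from rig import r
import cv2,numpy as np
print(r.sense())
for n in("scene","top"):
    cv2.imwrite(f"pics/{n}0.png",r.grab_frame(n)); c=r.camera_info(n); print(n,np.round(c["K"],1).tolist(),np.round(c["distortion"],3),np.round(c["extrinsics"],3).tolist())
E
```

```text
{'clock': 0.0, 'qpos': array([ 1.17661850e+00,  3.53632696e-01,  1.63412079e+00, -2.50146983e-07,
        1.15519161e+00, -2.42027784e-03]), 'qvel': array([-2.39578628e-03, -2.31392116e-03,  1.98946481e-03, -3.43344017e-04,
       -5.89809281e-05, -9.68606973e-04]), 'joint_efforts': array([-3.91617621e-03, -6.05250835e+01, -3.42054391e+01, -2.89136506e-04,
        9.45301610e-03, -1.95137687e-06]), 'eef_pos': array([238.4756408 , 577.23724297, 247.57702271]), 'tcp_rot': array([-3.14024021e+00, -3.04456690e-06,  2.74983521e+00]), 'contact_force': array([-0.13781006,  0.36926646,  0.15623474]), 'wrist_torque': array([0.02832258, 0.01859697, 0.06672736]), 'opening': 0.9978928898630718}
scene [[534.9, 0.0, 280.3], [0.0, 534.9, 212.6], [0.0, 0.0, 1.0]] [-0.147  0.     0.     0.     0.   ] [[-0.661, 0.38, -0.647, 1212.968], [0.75, 0.36, -0.555, 605.681], [0.022, -0.852, -0.523, 679.103], [0.0, 0.0, 0.0, 1.0]]
top [[458.0, 0.0, 287.0], [0.0, 458.0, 218.2], [0.0, 0.0, 1.0]] [0.023 0.    0.    0.    0.   ] [[-0.023, -0.999, 0.04, 442.709], [-1.0, 0.023, -0.004, -21.427], [0.003, -0.04, -0.999, 1183.617], [0.0, 0.0, 0.0, 1.0]]
```

View pics/scene0.png

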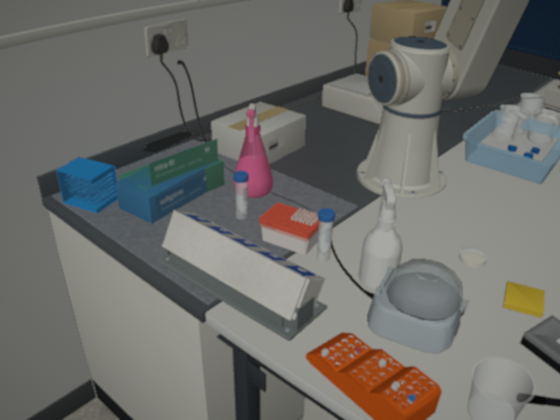

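View pics/top0.png

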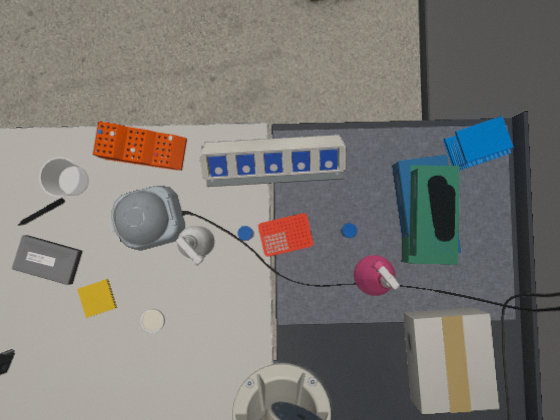

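The scene view shows the crate with its row of flaps, tubes at (241,195) and (325,235). In the top view the cap centres are near (246,233) and (349,231), and the flap dots run from (218,167) to (329,159).

```bash
cat > h.py <<'E'
from rig import r
import cv2,numpy as np
from scipy.spatial.transform import Rotation as Ro
def ray(c,uv,z):
    p=cv2.undistortPoints(np.array(uv,float).reshape(-1,1,2),c["K"],np.array(c["distortion"]))[:,0]
    E=np.array(c["extrinsics"]);d=np.c_[p,np.ones(len(p))]@E[:3,:3].T
    return E[:3,3]+d*((z-E[2,3])/d[:,2])[:,None]
def proj(c,P):
    E=np.linalg.inv(np.array(c["extrinsics"]));
    return cv2.projectPoints(np.array(P,float).reshape(-1,3),cv2.Rodrigues(E[:3,:3])[0],E[:3,3],c["K"],np.array(c["distortion"]))[0][:,0]
def blobs(m,lo,hi):
    n,l,s,ce=cv2.connectedComponentsWithStats(m.astype(np.uint8))
    return [(ce[i],s[i]) for i in range(1,n) if lo<s[i,4]<hi]
E
python3 - <<'E'
from h import *
im=cv2.imread("pics/top0.png");c=r.camera_info("top")
hsv=cv2.cvtColor(im,cv2.COLOR_BGR2HSV)
m=cv2.inRange(hsv,(105,150,60),(125,255,255))>0
m[:130]=0;m[250:]=0;m[:,:195]=0;m[:,365:]=0
for ce,s in blobs(m,20,2000): print(ce.round(1),s,ray(c,[ce],114 if ce[1]>200 else 91.4).round(1))
w=(hsv[...,1]<80)&(hsv[...,2]>110); 
for ce,s in blobs(w,8,60):
    if 150<ce[1]<180 and 200<ce[0]<350: print('dot',ce.round(1),s[4],ray(c,[ce],85.4).round(1))
s=cv2.imread("pics/scene0.png");cs=r.camera_info("scene");h2=cv2.cvtColor(s,cv2.COLOR_BGR2HSV)
m=cv2.inRange(h2,(105,150,60),(125,255,255))>0
for ce,st in blobs(m,30,2000):
    if 230<ce[0]<340: print('scene',ce.round(1),st,ray(cs,[ce],104).round(1))
E
```

```text
[328.3 158.1] [320 150  17  20 250] [[ 628.9 -128.5   91.4]]
[272.8 161.6] [264 153  18  20 250] [[623.5   5.   91.4]]
[300.5 159.9] [292 152  18  19 256] [[626.  -61.6  91.4]]
[245.3 163.2] [237 155  18  19 247] [[621.   70.8  91.4]]
[217.5 164.6] [209 157  18  19 244] [[619.  137.4  91.4]]
[349.  230.1] [342 223  15  15 166] [[ 454.8 -170.1  114. ]]
[244.7 232.9] [238 226  14  14 146] [[453.9  73.5 114. ]]
dot [328.3 164. ] 44 [[ 615.5 -128.7   85.4]]
dot [300.7 165.6] 44 [[613.1 -62.   85.4]]
dot [273.2 167.2] 44 [[610.8   4.3  85.4]]
dot [218.2 170.4] 45 [[606.  136.8  85.4]]
dot [245.8 168.8] 45 [[608.3  70.4  85.4]]
dot [348.3 167.9] 14 [[ 605.2 -176.5   85.4]]
scene [240.  176.4] [234 172  13  10 104] [[ 445.  -179.3  104. ]]
scene [326.  214.6] [319 209  15  12 157] [[442.2  67.6 104. ]]
```

```bash
cat >> h.py <<'E'
PSI=0.0358; O=np.array([653.1,5.7,36.])   # cells frame estimate
def cellR():
    a=Ro.from_euler('z',PSI).as_matrix()@Ro.from_euler('y',-30,degrees=True).as_matrix()
    return a
def toolR():
    C=cellR(); return np.c_[C[:,1],C[:,0],-C[:,2]]
def cellP(x,y,z): return O+cellR()@np.array([x,y,z],float)
def toCell(p): return cellR().T@(np.array(p)-O)
def down(yaw=np.pi/2): return Ro.from_euler('xyz',[np.pi,0,yaw]).as_matrix()
def plan(R,t,n,show=False):
    s=r.sense();R0=Ro.from_euler('xyz',s["tcp_rot"]).as_matrix();p0=s["eef_pos"]
    w=Ro.from_matrix(R0.T@R).as_rotvec()/n; e=Ro.from_rotvec(w).as_matrix()
    S=sum(np.linalg.matrix_power(e,i) for i in range(n))
    v=np.linalg.solve(S,R0.T@(np.array(t)-p0))
    print("n",n,"v cm",(v/10).round(3),"w",w.round(4),"|v|",np.linalg.norm(v).round(1),"|w|",np.linalg.norm(w).round(3))
    if show:
        p=p0.copy();A=R0.copy()
        for i in range(n):
            p=p+A@v;A=A@e
            if i%4==3: print(p.round(0))
E
python3 - <<'E'
from h import *
plan(toolR(),cellP(-6,0,264),20,True)
E
```

```text
n 20 v cm [-3.317 -0.641 -0.058] w [-0.0233 -0.0149  0.0558] |v| 33.8 |w| 0.062
[344. 494. 252.]
[429. 389. 259.]
[487. 267. 265.]
[516. 136. 267.]
[516.   1. 262.]
```

>>> {"api": "apply_moves", "payload": {
  "series": "-3.3 -0.64 -0.25 -0.023 -0.015 0.056 1;-3.3 -0.64 -0.25 -0.023 -0.015 0.056 1;-3.3 -0.64 -0.25 -0.023 -0.015 0.056 1;-3.3 -0.64 -0.25 -0.023 -0.015 0.056 1;-3.3 -0.64 -0.25 -0.023 -0.015 0.056 1;-3.3 -0.64 -0.25 -0.023 -0.015 0.056 1;-3.3 -0.64 -0.25 -0.023 -0.015 0.056 1;-3.3 -0.64 -0.06 -0.023 -0.015 0.056 1;-3.3 -0.64 -0.06 -0.023 -0.015 0.056 1;-3.3 -0.64 -0.06 -0.023 -0.015 0.056 1",
  "squeeze": 40
}}

```text
clock: 0.93
eef_pos: [459.5, 328.9, 275.9]
tcp_rot: [2.881, 0.078, 2.173]
contact_force: [0.6, 0.3, 0.8]
opening: 0.0
```

>>> {"api": "apply_moves", "payload": {
  "series": "-3.3 -0.64 -0.06 -0.023 -0.015 0.056 1;-3.3 -0.64 -0.06 -0.023 -0.015 0.056 1;-3.3 -0.64 -0.06 -0.023 -0.015 0.056 1;-3.3 -0.64 -0.06 -0.023 -0.015 0.056 1;-3.3 -0.64 -0.06 -0.023 -0.015 0.056 1;-3.3 -0.64 -0.06 -0.023 -0.015 0.056 1;-3.3 -0.64 -0.06 -0.023 -0.015 0.056 1;-3.3 -0.64 -0.06 -0.023 -0.015 0.056 1;-3.3 -0.64 -0.06 -0.023 -0.015 0.056 1;-3.3 -0.64 -0.06 -0.023 -0.015 0.056 1"
}}

```text
clock: 1.77
eef_pos: [511.9, 1.4, 276.5]
tcp_rot: [2.62, 0.002, 1.599]
contact_force: [0.5, 1.2, -0.8]
opening: -0.001
```

```bash
python3 - <<'E'
from h import *
s=r.sense();print(s);print(toCell(s["eef_pos"]))
c=r.camera_info("wrist");im=r.grab_frame("wrist")
print(np.round(c["K"],1).tolist(),np.round(c["extrinsics"],2).tolist())
P=[cellP(-12,y,64) for y in(-132,-66,0,66,132)]
print(proj(c,P).round(1).tolist())
for p in proj(c,P): cv2.circle(im,tuple(int(v) for v in p),3,(0,0,255),1)
cv2.imwrite("pics/w1.png",im)
plan(toolR(),cellP(-6,66,64+40+17),10)
E
```

```text
{'clock': 1.7667, 'qpos': array([-0.01196323, -0.08207299,  2.18523273,  0.03745451,  0.51736043,
       -0.06855506]), 'qvel': array([-0.96999013, -0.14247801,  0.30143997,  0.60423495, -0.42794128,
       -0.6984434 ]), 'joint_efforts': array([  8.44851226, -27.92271674, -34.92773294,  -1.07499383,
        -2.08167583,   1.38602827]), 'eef_pos': array([511.87524442,   1.40859723, 276.51351368]), 'tcp_rot': array([2.61992317e+00, 1.87688518e-03, 1.59927152e+00]), 'contact_force': array([ 0.46559318,  1.23436266, -0.76595981]), 'wrist_torque': array([0.04697677, 0.22050413, 0.02700952]), 'opening': -0.0007487338703402906}
[ -2.10212349   0.76611331 278.9347453 ]
[[326.4, 0.0, 277.7], [0.0, 326.4, 208.8], [0.0, 0.0, 1.0]] [[0.87, -0.12, 0.48, 446.97], [0.03, -0.96, -0.29, 78.1], [0.5, 0.27, -0.83, 384.95], [0.0, 0.0, 0.0, 1.0]]
[[270.6, 289.2], [269.9, 238.5], [269.1, 181.4], [268.3, 117.7], [267.4, 47.6]]
n 10 v cm [ 0.695 -0.017  1.574] w [-0.0003  0.0008 -0.0009] |v| 17.2 |w| 0.001
```

View pics/w1.png

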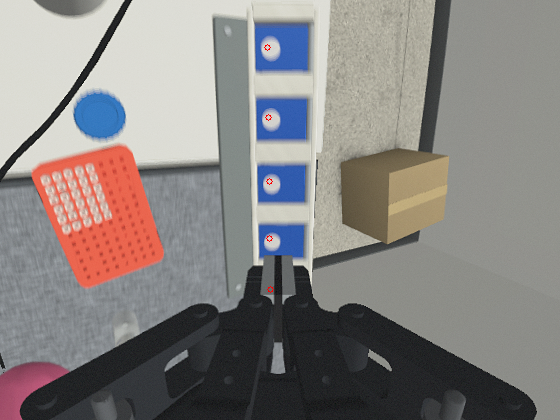

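The wrist view shows the projected dots landing on the flap dots (e.g. (269,181)) to about 2 mm. I'll go above cell 3.

>>> {"api": "apply_moves", "payload": {
  "series": "0.7 -0.02 1.6 0 0 0 1;0.7 -0.02 1.6 0 0 0 1;0.7 -0.02 1.6 0 0 0 1;0.7 -0.02 1.6 0 0 0 1;0.7 -0.02 1.6 0 0 0 1;0.7 -0.02 1.6 0 0 0 1;0.7 -0.02 1.6 0 0 0 1;0.7 -0.02 1.6 0 0 0 1;0 0 1 0 0 0 1;0 0 0 0 0 0 1"
}}

```text
clock: 2.65
eef_pos: [577.1, 61.0, 153.7]
tcp_rot: [2.625, 0.003, 1.603]
contact_force: [-0.8, 0.3, 0.3]
opening: 0.002
```

```bash
python3 - <<'E'
from h import *
s=r.sense();print(s["tcp_rot"],toCell(s["eef_pos"]),s["contact_force"])
plan(toolR(),cellP(-6,66,64+17),10)
E
```

```text
[2.62455627 0.00270833 1.6029852 ] [ -5.20437379  57.96634284 138.9494187 ] [-0.80343678  0.34293215  0.25601151]
n 10 v cm [ 0.082 -0.006  0.579] w [-0.0007  0.0004 -0.0002] |v| 5.9 |w| 0.001
```

>>> {"api": "apply_moves", "payload": {
  "series": "0.13 -0.01 0.9 0 0 0 1;0.13 -0.01 0.9 0 0 0 1;0.13 -0.01 0.9 0 0 0 1;0.13 -0.01 0.9 0 0 0 1;0.13 -0.01 0.9 0 0 0 1;0.13 -0.01 0.9 0 0 0 1;0 0 0.2 0 0 0 1;0 0 0.2 0 0 0 1;0 0 0.2 0 0 0 1;0 0 0 0 0 0 1"
}}

```text
clock: 3.48
eef_pos: [606.3, 69.0, 104.7]
tcp_rot: [2.62, 0.003, 1.602]
contact_force: [-13.1, -0.4, 19.9]
opening: -0.002
```

```bash
cat > st.py <<'E'
from h import *
s=r.sense();print(s["clock"],s["tcp_rot"].round(3),"cell",(toCell(s["eef_pos"])).round(1),"F cell",(cellR().T@s["contact_force"]).round(1),s["opening"].round(3))
E
python3 st.py
```

```text
Traceback (most recent call last):
  File "st.py", line 2, in <module>
    s=r.sense();print(s["clock"],s["tcp_rot"].round(3),"cell",(toCell(s["eef_pos"])).round(1),"F cell",(cellR().T@s["contact_force"]).round(1),s["opening"].round(3))
                                                                                                                                               ^^^^^^^^^^^^^^^^^^
AttributeError: 'float' object has no attribute 'round'
```

```bash
sed -i 's/s\["opening"\].round(3)/round(s["opening"],3)/' st.py; python3 st.py
```

```text
3.4833 [2.62  0.003 1.602] cell [-4.2 64.9 81.8] F cell [-1.4  0.1 23.8] -0.002
```

24 N right at the flap plane means a jar in cell 3. On to cell 2.

>>> {"api": "apply_moves", "payload": {
  "series": "0 0 -1.2 0 0 0 1;0 -0.1 -1.2 0 0 0 1;-1.65 -0.05 0 0 0 0 1;-1.65 0 0 0 0 0 1;-1.65 0 0 0 0 0 1;-1.65 0 0 0 0 0 1;0 0 0.6 0 0 0 1;0 0 0.6 0 0 0 1;0 0 0.5 0 0 0 1;0 0 0 0 0 0 1"
}}

```text
clock: 4.32
eef_pos: [603.8, 3.9, 107.9]
tcp_rot: [2.623, 0.002, 1.602]
contact_force: [-0.4, -0.7, 0.7]
opening: -0.001
```

```bash
python3 st.py; python3 -c "from rig import r;print(r.tcp_to_tips)"
```

```text
4.3167 [2.623e+00 2.000e-03 1.602e+00] cell [-6.8 -0.  86.9] F cell [-0.  -0.7  0.8] -0.001
17.0
```

>>> {"api": "apply_moves", "payload": {
  "series": "0 0 0.15 0 0 0 1;0 0 0.15 0 0 0 1;0 0 0.15 0 0 0 1;0 0 0.15 0 0 0 1;0 0 0.1 0 0 0 1;0 0 0 0 0 0 1;0 0 0 0 0 0 1;0 0 0 0 0 0 1;0 0 0 0 0 0 1;0 0 0 0 0 0 1"
}}

```text
clock: 5.15
eef_pos: [607.0, 4.0, 103.6]
tcp_rot: [2.621, 0.002, 1.603]
contact_force: [-10.8, 2.9, 16.4]
opening: -0.0
```

```bash
python3 st.py
```

```text
5.15 [2.621e+00 2.000e-03 1.603e+00] cell [-6.1 -0.1 81.6] F cell [-1.1  3.2 19.6] -0.0
```

Same stop at cell 2, so there's a jar there too. Next is cell 1.

>>> {"api": "apply_moves", "payload": {
  "series": "0 0 -1.2 0 0 0 1;0 0 -1.2 0 0 0 1;-1.65 0 0 0 0 0 1;-1.65 0 0 0 0 0 1;-1.65 0 0 0 0 0 1;-1.65 0 0 0 0 0 1;0 0 0.9 0 0 0 1;0 0 0.8 0 0 0 1;0 0 0.5 0 0 0 1;0 0 0.25 0 0 0 1"
}}

```text
clock: 5.98
eef_pos: [610.2, -62.9, 102.9]
tcp_rot: [2.62, 0.003, 1.601]
contact_force: [-15.3, -3.4, 25.7]
opening: -0.002
```

```bash
python3 st.py
```

```text
5.9833 [2.62  0.003 1.601] cell [ -5.8 -67.1  80.6] F cell [-0.5 -2.9 30. ] -0.002
```

Three stops (cells 1, 2 and 3), so 0 and 4 should be empty. I'll confirm by pressing cell 0.

>>> {"api": "apply_moves", "payload": {
  "series": "0 0 -1.2 0 0 0 1;0 0 -1.3 0 0 0 1;-1.63 0 0 0 0 0 1;-1.63 0 0 0 0 0 1;-1.63 0 0 0 0 0 1;-1.62 0 0 0 0 0 1;0 0 0.9 0 0 0 1;0 0 0.8 0 0 0 1;0 0 0.5 0 0 0 1;0 0 0.2 0 0 0 1"
}}

```text
clock: 6.82
eef_pos: [611.2, -127.4, 102.8]
tcp_rot: [2.622, 0.002, 1.602]
contact_force: [-0.0, 0.2, -0.5]
opening: -0.001
```

```bash
python3 st.py
```

```text
6.8167 [2.622e+00 2.000e-03 1.602e+00] cell [  -7.  -131.5   81.1] F cell [-0.3  0.2 -0.4] -0.001
```

>>> {"api": "apply_moves", "payload": {
  "series": "0 0 0.4 0 0 0 1;0 0 0.4 0 0 0 1;0 0 0.4 0 0 0 1;0 0 0.4 0 0 0 1;0 0 0.4 0 0 0 1;0 0 0.4 0 0 0 1;0 0 0 0 0 0 1;0 0 0 0 0 0 1;0 0 0 0 0 0 1;0 0 0 0 0 0 1"
}}

```text
clock: 7.65
eef_pos: [623.0, -127.3, 82.8]
tcp_rot: [2.621, 0.002, 1.602]
contact_force: [-0.9, -0.3, -0.3]
opening: -0.001
```

```bash
python3 - <<'E'
from h import *
import st
im=r.grab_frame("wrist");cv2.imwrite("pics/w2.png",im)
E
```

```text
7.65 [2.621e+00 2.000e-03 1.602e+00] cell [  -6.8 -131.8   57.9] F cell [-0.9 -0.2  0.2] -0.001
```

View pics/w2.png

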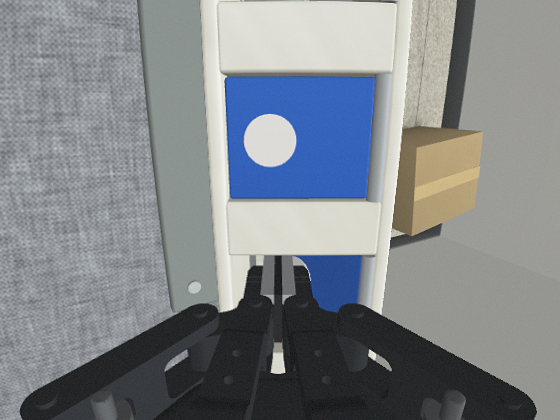

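The fingers are deep in cell 0 with almost no force and the flap is swung in (lower right, around (330,300)), so the probing step is done. I'll withdraw.

>>> {"api": "apply_moves", "payload": {
  "series": "0 0 -2.5 0 0 0 1;0 0 -3 0 0 0 1;0 0 -3 0 0 0 1;0 0 -3 0 0 0 1;0 0 -2 0 0 0 1;0 0 0 0 0 0 -1;0 0 0 0 0 0 -1;0 0 0 0 0 0 -1;0 0 0 0 0 0 -1;0 0 0 0 0 0 -1"
}}

```text
clock: 8.53
eef_pos: [555.8, -128.9, 198.5]
tcp_rot: [2.623, 0.001, 1.602]
contact_force: [-0.2, 0.5, -0.3]
opening: 0.708
```

```bash
python3 - <<'E'
from h import *
import st
s=r.sense();R0=Ro.from_euler('xyz',s["tcp_rot"]).as_matrix()
c=r.camera_info("wrist");E=np.array(c["extrinsics"]);print("cam in tool",(R0.T@(E[:3,3]-s["eef_pos"])).round(0))
t=r.camera_info("top")
print("white",ray(t,[(197,240),(190,250),(205,240)],150).round(0).tolist(),"pink",ray(t,[(375,275),(388,278)],150).round(0).tolist())
plan(down(np.pi/2+PSI),[454.8,-170.1,210],10,True)
E
```

```text
8.5333 [2.623e+00 1.000e-03 1.602e+00] cell [  -7.1 -131.   191.7] F cell [-0.3  0.6 -0.2] 0.708
cam in tool [  78.   -0. -125.]
white [[440.0, 178.0, 150.0], [418.0, 194.0, 150.0], [440.0, 160.0, 150.0]] pink [[352.0, -220.0, 150.0], [345.0, -249.0, 150.0]]
n 10 v cm [-0.378 -0.961 -0.403] w [ 0.0518  0.0002 -0.0004] |v| 11.1 |w| 0.052
[ 515. -145.  197.]
[ 474. -162.  203.]
```

>>> {"api": "apply_moves", "payload": {
  "series": "-0.38 -0.96 -0.4 0.052 0 0 -1;-0.38 -0.96 -0.4 0.052 0 0 -1;-0.38 -0.96 -0.4 0.052 0 0 -1;-0.38 -0.96 -0.4 0.052 0 0 -1;-0.38 -0.96 -0.4 0.052 0 0 -1;-0.38 -0.96 -0.4 0.052 0 0 -1;-0.38 -0.96 -0.4 0.052 0 0 -1;-0.38 -0.96 -0.4 0.052 0 0 -1;-0.38 -0.96 -0.4 0.052 0 0 -1;-0.38 -0.96 -0.4 0.052 0 0 -1"
}}

```text
clock: 9.37
eef_pos: [454.5, -170.3, 210.2]
tcp_rot: [-3.138, 0.001, 1.602]
contact_force: [0.6, -0.3, -1.2]
opening: 1.0
```

```bash
python3 - <<'E'
from h import *
c=r.camera_info("wrist");im=r.grab_frame("wrist")
print(r.sense()["eef_pos"],r.sense()["tcp_rot"])
for p in proj(c,[(454.8,-170.1,114),(453.9,73.5,114)]): cv2.circle(im,tuple(int(v) for v in p),3,(0,0,255),1);print(p)
cv2.imwrite("pics/w3.png",im)
m=cv2.inRange(cv2.cvtColor(im,cv2.COLOR_BGR2HSV),(98,130,60),(125,255,255))>0
for ce,s in blobs(m,200,60000): print(ce.round(1),s,ray(c,[ce],114).round(1))
plan(down(np.pi/2+PSI),[454.8,-170.1,102],10)
E
```

```text
[ 454.35442382 -170.9406561   210.83978864] [-3.13487672e+00  1.96697984e-03  1.60231250e+00]
[278.78815582 218.37775878]
[ 290.73963309 -177.78266485]
[519.9   3.2] [485   0  75   9 544] [[604.2 -19.8 114. ]]
[518.5  72.6] [ 474   43   84   62 3908] [[610.8 -62.6 114. ]]
[504.  163.1] [ 462  135   80   59 3298] [[ 613.2 -123.6  114. ]]
[277.5 216.8] [ 254  192   49   50 1861] [[ 453.9 -168.9  114. ]]
[322.3 328.9] [ 255  299  134   55 4290] [[ 493.6 -264.9  114. ]]
[440.1 408.1] [429 388  20  32 285] [[ 614.  -356.2  114. ]]
n 10 v cm [0.009 0.009 1.088] w [-0.0007  0.0002 -0.0004] |v| 10.9 |w| 0.001
```

View pics/w3.png

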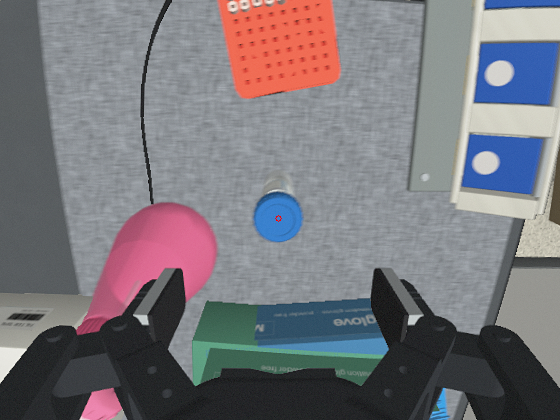

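The cap (278,218) is where I computed it, and the space around it is clear. Descend and grip.

>>> {"api": "apply_moves", "payload": {
  "series": "0.02 0.01 1.09 0 0 0 -1;0.02 0.01 1.09 0 0 0 -1;0.02 0.01 1.09 0 0 0 -1;0.02 0.01 1.09 0 0 0 -1;0.02 0 1.09 0 0 0 -1;0.01 0 1.09 0 0 0 -1;0.01 0 1.09 0 0 0 -1;0 0 1.09 0 0 0 -1;0 0 1.09 0 0 0 -1;0 0 1.09 0 0 0 -1",
  "squeeze": 45
}}

```text
clock: 10.25
eef_pos: [455.3, -169.2, 100.8]
tcp_rot: [-3.142, 0.002, 1.602]
contact_force: [0.0, -0.1, 1.1]
opening: 1.002
```

>>> {"api": "apply_moves", "payload": {
  "series": "0 0 0 0 0 0 1;0 0 0 0 0 0 1;0 0 0 0 0 0 1;0 0 0 0 0 0 1;0 0 0 0 0 0 1;0 0 0 0 0 0 1;0 0 0 0 0 0 1;0 0 0 0 0 0 1;0 0 0 0 0 0 1;0 0 0 0 0 0 1"
}}

```text
clock: 11.08
eef_pos: [455.9, -169.5, 102.7]
tcp_rot: [3.14, 0.003, 1.602]
contact_force: [-0.4, -0.4, 6.6]
opening: 0.398
```

```bash
python3 - <<'E'
from h import *
import st
s=r.sense();print(s["eef_pos"])
# tube bottom is d below TCP along tool z
d=s["eef_pos"][2];print("d",d)
plan(down(np.pi/2+PSI),s["eef_pos"]+[0,0,120],5)
E
```

```text
11.0833 [3.140e+00 3.000e-03 1.602e+00] cell [-142.8 -168.   159.5] F cell [ 3.  -0.4  5.9] 0.398
[ 455.86902023 -169.50775987  102.72345026]
d 102.7234502599741
n 5 v cm [-4.0e-03  2.0e-03 -2.4e+00] w [ 0.0003  0.0005 -0.0009] |v| 24.0 |w| 0.001
```

>>> {"api": "apply_moves", "payload": {
  "series": "0 0 -1 0 0 0 1;0 0 -1.5 0 0 0 1;0 0 -2 0 0 0 1;0 0 -2 0 0 0 1;0 0 -2 0 0 0 1;0 0 -2 0 0 0 1;0 0 -1.5 0 0 0 1;0 0 0 0 0 0 1;0 0 0 0 0 0 1;0 0 0 0 0 0 1"
}}

```text
clock: 11.92
eef_pos: [454.8, -168.8, 221.5]
tcp_rot: [-3.141, 0.002, 1.602]
contact_force: [0.2, -0.3, 0.0]
opening: 0.396
```

```bash
python3 - <<'E'
from h import *
import st
plan(toolR(),cellP(-7,-132,220),10,True)
E
```

```text
11.9167 [-3.141e+00  2.000e-03  1.602e+00] cell [ -84.2 -167.3  262.9] F cell [ 0.2 -0.3 -0.1] 0.396
n 10 v cm [0.356 0.871 0.193] w [-0.0524  0.0003 -0.0004] |v| 9.6 |w| 0.052
[ 490. -154.  217.]
[ 525. -138.  219.]
```

>>> {"api": "apply_moves", "payload": {
  "series": "0.36 0.87 0.19 -0.0524 0 0 1;0.36 0.87 0.19 -0.0524 0 0 1;0.36 0.87 0.19 -0.0524 0 0 1;0.36 0.87 0.19 -0.0524 0 0 1;0.36 0.87 0.19 -0.0524 0 0 1;0.36 0.87 0.19 -0.0524 0 0 1;0.36 0.87 0.19 -0.0524 0 0 1;0.36 0.87 0.19 -0.0524 0 0 1;0.36 0.87 0.19 -0.0524 0 0 1;0.36 0.87 0.19 -0.0524 0 0 1"
}}

```text
clock: 12.75
eef_pos: [541.6, -130.0, 222.3]
tcp_rot: [2.618, 0.002, 1.602]
contact_force: [0.9, 1.5, -0.9]
opening: 0.393
```

```bash
python3 - <<'E'
from h import *
import st
c=r.camera_info("wrist");im=r.grab_frame("wrist")
for P,col in ((cellP(-12,-132,64),(0,0,255)),(cellP(-7,-132,64),(0,255,255)),(cellP(-12,-66,64),(0,0,255))):
    p=proj(c,[P])[0];cv2.circle(im,tuple(int(v) for v in p),3,col,1)
cv2.imwrite("pics/w4.png",im)
plan(toolR(),cellP(-7,-132,172),10)
E
```

```text
12.75 [2.618e+00 2.000e-03 1.602e+00] cell [  -7.6 -131.7  219.5] F cell [ 0.3  1.5 -1.3] 0.393
n 10 v cm [-0.008  0.006  0.473] w [ 0.0003  0.0004 -0.0003] |v| 4.7 |w| 0.001
```

View pics/w4.png

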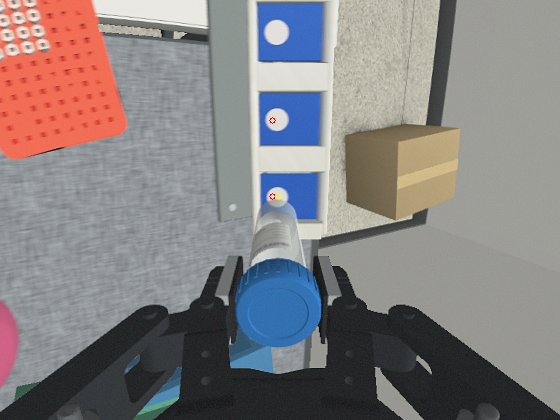

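The tube is straight in the grip. The dots sit about 5 px right of prediction, roughly 3–4 mm farther up the slope, so I'll shift my target +3 mm and start inserting.

>>> {"api": "apply_moves", "payload": {
  "series": "0 0.1 0.9 0 0 0 1;0 0.1 0.9 0 0 0 1;0 0.05 0.9 0 0 0 1;0 0.05 0.9 0 0 0 1;0 0 0.9 0 0 0 1;0 0 0.6 0 0 0 1;0 0 0.6 0 0 0 1;0 0 0.6 0 0 0 1;0 0 0.6 0 0 0 1;0 0 0.6 0 0 0 1"
}}

```text
clock: 13.63
eef_pos: [582.6, -129.2, 160.0]
tcp_rot: [2.617, 0.002, 1.602]
contact_force: [-0.8, -0.4, -0.6]
opening: 0.396
```

```bash
python3 st.py
```

```text
13.6333 [2.617e+00 2.000e-03 1.602e+00] cell [  -3.2 -132.3  145. ] F cell [-1.  -0.4 -0.1] 0.396
```

>>> {"api": "apply_moves", "payload": {
  "series": "0 -0.02 0.6 0 0 0 1;0 -0.02 0.6 0 0 0 1;0 -0.02 0.6 0 0 0 1;0 -0.02 0.6 0 0 0 1;0 0 0.6 0 0 0 1;0 0 0.5 0 0 0 1;0 0 0.2 0 0 0 1;0 0 0.1 0 0 0 1;0 0 0 0 0 0 1;0 0 0 0 0 0 1"
}}

```text
clock: 14.47
eef_pos: [600.6, -128.7, 127.2]
tcp_rot: [2.617, 0.002, 1.602]
contact_force: [-0.1, -0.7, -1.6]
opening: 0.393
```

```bash
python3 st.py
```

```text
14.4667 [2.617e+00 2.000e-03 1.602e+00] cell [  -4.  -132.4  107.6] F cell [-0.9 -0.7 -1.4] 0.393
```

>>> {"api": "apply_moves", "payload": {
  "series": "0 0 0.15 0 0 0 1;0 0 0.15 0 0 0 1;0 0 0.1 0 0 0 1;0 0 0.1 0 0 0 1;0 0 0.1 0 0 0 1;0 0 0 0 0 0 1;0 0 0 0 0 0 1;0 0 0 0 0 0 1;0 0 0 0 0 0 1;0 0 0 0 0 0 1"
}}

```text
clock: 15.3
eef_pos: [603.7, -128.6, 122.0]
tcp_rot: [2.617, 0.002, 1.602]
contact_force: [-1.0, -0.7, 1.8]
opening: 0.397
```

```bash
python3 st.py
```

```text
15.3 [2.617e+00 2.000e-03 1.602e+00] cell [  -4.  -132.5  101.5] F cell [-0.  -0.7  2.1] 0.397
```

>>> {"api": "apply_moves", "payload": {
  "series": "0 0 0.1 0 0 0 1;0 0 0.1 0 0 0 1;0 0 0 0 0 0 1;0 0 0 0 0 0 1;0 0 0 0 0 0 1;0 0 0 0 0 0 1;0 0 0 0 0 0 1;0 0 0 0 0 0 1;0 0 0 0 0 0 1;0 0 0 0 0 0 1"
}}

```text
clock: 16.13
eef_pos: [604.6, -128.6, 120.3]
tcp_rot: [2.617, 0.002, 1.602]
contact_force: [-5.2, 0.7, 5.2]
opening: 0.395
```

```bash
python3 st.py
```

```text
16.1333 [2.617e+00 2.000e-03 1.602e+00] cell [  -4.  -132.5   99.6] F cell [-1.9  0.9  7.1] 0.395
```

On the sprung floor (3 N/mm). Release and retreat.

>>> {"api": "apply_moves", "payload": {
  "series": "0 0 -0.15 0 0 0 -0.2;0 0 0 0 0 0 -0.5;0 0 0 0 0 0 -1;0 0 0 0 0 0 -1;0 0 0 0 0 0 -1;0 0 0 0 0 0 -1;0 0 0 0 0 0 -1;0 0 0 0 0 0 -1;0 0 0 0 0 0 -1;0 0 0 0 0 0 -1"
}}

```text
clock: 16.97
eef_pos: [603.9, -128.6, 121.4]
tcp_rot: [2.618, 0.002, 1.602]
contact_force: [-0.2, 0.3, -0.4]
opening: 1.001
```

>>> {"api": "apply_moves", "payload": {
  "series": "0 0 -0.5 0 0 0 -1;0 0 -1 0 0 0 -1;0 0 -2 0 0 0 -1;0 0 -3 0 0 0 -1;0 0 -3 0 0 0 -1;0 0 -2 0 0 0 -1;0 0 -2 0 0 0 -1;0 0 0 0 0 0 -1;0 0 0 0 0 0 -1;0 0 0 0 0 0 -1"
}}

```text
clock: 17.8
eef_pos: [536.3, -130.5, 238.0]
tcp_rot: [2.618, 0.002, 1.602]
contact_force: [0.0, -0.5, 0.1]
opening: 0.999
```

```bash
python3 - <<'E'
from h import *
import st
im=r.grab_frame("wrist");cv2.imwrite("pics/w5.png",im)
plan(down(0.82),[453.9,73.5,230],20,True)
E
```

```text
17.8 [2.618e+00 2.000e-03 1.602e+00] cell [  -4.3 -131.9  235.8] F cell [ 0.1 -0.5  0.1] 0.999
n 20 v cm [ 0.841 -0.745 -0.141] w [ 0.0248 -0.0101  0.0382] |v| 11.3 |w| 0.047
[508. -96. 229.]
[485. -57. 224.]
[468. -15. 223.]
[457.  29. 226.]
[454.  74. 230.]
```

View pics/w5.png

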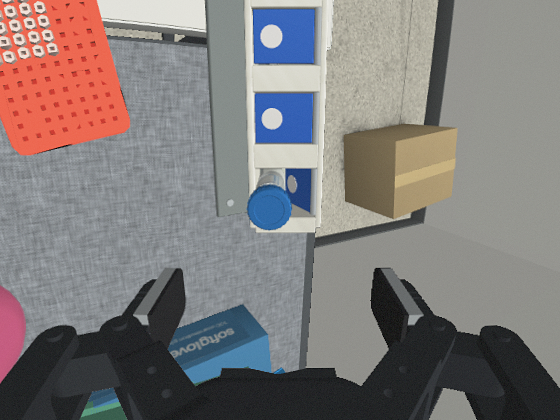

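Tube B stands in cell 0 with its cap at (270,207) and the flap folded behind it. On to tube A with yaw 0.82, to keep the wrist camera away from the white spray.

>>> {"api": "apply_moves", "payload": {
  "series": "0.84 -0.745 -0.14 0.0248 -0.01 0.038 -1;0.84 -0.745 -0.14 0.0248 -0.01 0.038 -1;0.84 -0.745 -0.14 0.0248 -0.01 0.038 -1;0.84 -0.745 -0.14 0.0248 -0.01 0.038 -1;0.84 -0.745 -0.14 0.0248 -0.01 0.038 -1;0.84 -0.745 -0.14 0.0248 -0.01 0.038 -1;0.84 -0.745 -0.14 0.0248 -0.01 0.038 -1;0.84 -0.745 -0.14 0.0248 -0.01 0.038 -1;0.84 -0.745 -0.14 0.0248 -0.01 0.038 -1;0.84 -0.745 -0.14 0.0248 -0.01 0.038 -1"
}}

```text
clock: 18.68
eef_pos: [475.2, -36.2, 222.8]
tcp_rot: [2.882, -0.051, 1.212]
contact_force: [1.1, 0.3, -0.1]
opening: 1.003
```

>>> {"api": "apply_moves", "payload": {
  "series": "0.84 -0.745 -0.14 0.0248 -0.01 0.038 -1;0.84 -0.745 -0.14 0.0248 -0.01 0.038 -1;0.84 -0.745 -0.14 0.0248 -0.01 0.038 -1;0.84 -0.745 -0.14 0.0248 -0.01 0.038 -1;0.84 -0.745 -0.14 0.0248 -0.01 0.038 -1;0.84 -0.745 -0.14 0.0248 -0.01 0.038 -1;0.84 -0.745 -0.14 0.0248 -0.01 0.038 -1;0.84 -0.745 -0.14 0.0248 -0.01 0.038 -1;0.84 -0.745 -0.14 0.0248 -0.01 0.038 -1;0.84 -0.745 -0.14 0.0248 -0.01 0.038 -1"
}}

```text
clock: 19.52
eef_pos: [453.1, 73.8, 229.3]
tcp_rot: [-3.14, 0.0, 0.824]
contact_force: [0.5, -0.5, -0.2]
opening: 1.0
```

```bash
python3 - <<'E'
from h import *
import st
print(r.sense()["eef_pos"])
c=r.camera_info("wrist");im=r.grab_frame("wrist")
p=proj(c,[(453.9,73.5,114)])[0];print(p);cv2.circle(im,tuple(int(v) for v in p),3,(0,0,255),1)
cv2.imwrite("pics/w6.png",im)
m=cv2.inRange(cv2.cvtColor(im,cv2.COLOR_BGR2HSV),(98,130,60),(125,255,255))>0
for ce,s in blobs(m,800,60000): print(ce.round(1),s,ray(c,[ce],114).round(1))
plan(down(0.82),[453.9,73.5,102],10)
E
```

```text
19.5167 [-3.14   0.     0.824] cell [-74.3  75.3 266.1] F cell [ 0.3 -0.5 -0.4] 1.0
[453.14172917  73.83686882 229.26913293]
[279.41561474 209.97847554]
[380.6  15. ] [ 340    0   81   41 1243] [[597.2 128.4 114. ]]
[442.9  60.7] [ 397   19   89   86 3420] [[612.3  76.4 114. ]]
[491.1 125.5] [ 447   90   85   73 2829] [[614.3  15.  114. ]]
[529.9 183. ] [ 489  154   71   61 2181] [[615.3 -45.3 114. ]]
[277.7 208. ] [ 256  186   45   45 1579] [[454.   75.6 114. ]]
n 10 v cm [-0.013  0.013  1.276] w [-0.0003 -0.0001  0.0001] |v| 12.8 |w| 0.0
```

View pics/w6.png

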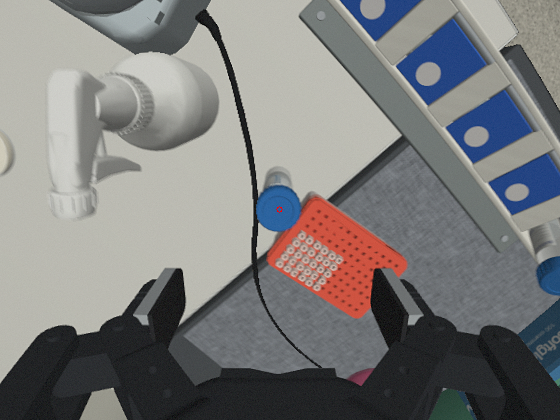

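The cap is at (278,208), about 2 mm from my estimate. The spray bottle is well left and the tip box lies below fingertip level.

>>> {"api": "apply_moves", "payload": {
  "series": "0.02 0 1.27 0 0 0 -1;0.02 0 1.27 0 0 0 -1;0.02 0 1.27 0 0 0 -1;0.02 0 1.27 0 0 0 -1;0.02 0 1.27 0 0 0 -1;0.01 0 1.27 0 0 0 -1;0.01 0 1.27 0 0 0 -1;0 0 1.27 0 0 0 -1;0 0 1.27 0 0 0 -1;0 0 1.27 0 0 0 -1"
}}

```text
clock: 20.4
eef_pos: [454.2, 73.8, 101.9]
tcp_rot: [3.141, -0.001, 0.826]
contact_force: [-0.0, 0.2, -1.0]
opening: 0.997
```

>>> {"api": "apply_moves", "payload": {
  "series": "0 0 0 0 0 0 1;0 0 0 0 0 0 1;0 0 0 0 0 0 1;0 0 0 0 0 0 1;0 0 0 0 0 0 1;0 0 0 0 0 0 1;0 0 0 0 0 0 1;0 0 0 0 0 0 1;0 0 0 0 0 0 1;0 0 0 0 0 0 1"
}}

```text
clock: 21.23
eef_pos: [455.2, 74.1, 104.2]
tcp_rot: [3.14, -0.003, 0.825]
contact_force: [-0.8, 0.0, 6.9]
opening: 0.399
```

>>> {"api": "apply_moves", "payload": {
  "series": "0 0 -1 0 0 0 1;0 0 -1.5 0 0 0 1;0 0 -2 0 0 0 1;0 0 -2 0 0 0 1;0 0 -2 0 0 0 1;0 0 -2 0 0 0 1;0 0 -1.5 0 0 0 1;0 0 0 0 0 0 1;0 0 0 0 0 0 1;0 0 0 0 0 0 1"
}}

```text
clock: 22.07
eef_pos: [453.8, 73.8, 223.1]
tcp_rot: [3.141, -0.002, 0.825]
contact_force: [0.3, -0.8, 0.5]
opening: 0.4
```

```bash
python3 - <<'E'
from h import *
import st
plan(toolR(),cellP(-5,132,220),20,True)
E
```

```text
22.0667 [ 3.141e+00 -2.000e-03  8.250e-01] cell [-76.9  75.2 260.4] F cell [ 0.5 -0.8  0.3] 0.4
n 20 v cm [0.436 0.263 0.078] w [-0.0248  0.0102 -0.0382] |v| 5.2 |w| 0.047
[473.  81. 221.]
[491.  90. 220.]
[508. 102. 220.]
[522. 117. 222.]
[534. 134. 224.]
```

>>> {"api": "apply_moves", "payload": {
  "series": "0.44 0.26 0.08 -0.0248 0.0102 -0.0382 1;0.44 0.26 0.08 -0.0248 0.0102 -0.0382 1;0.44 0.26 0.08 -0.0248 0.0102 -0.0382 1;0.44 0.26 0.08 -0.0248 0.0102 -0.0382 1;0.44 0.26 0.08 -0.0248 0.0102 -0.0382 1;0.44 0.26 0.08 -0.0248 0.0102 -0.0382 1;0.44 0.26 0.08 -0.0248 0.0102 -0.0382 1;0.44 0.26 0.08 -0.0248 0.0102 -0.0382 1;0.44 0.26 0.08 -0.0248 0.0102 -0.0382 1;0.44 0.26 0.08 -0.0248 0.0102 -0.0382 1"
}}

```text
clock: 22.9
eef_pos: [499.6, 96.4, 218.7]
tcp_rot: [2.879, -0.052, 1.218]
contact_force: [0.1, 0.0, -0.0]
opening: 0.4
```

>>> {"api": "apply_moves", "payload": {
  "series": "0.44 0.26 0.08 -0.0248 0.0102 -0.0382 1;0.44 0.26 0.08 -0.0248 0.0102 -0.0382 1;0.44 0.26 0.08 -0.0248 0.0102 -0.0382 1;0.44 0.26 0.08 -0.0248 0.0102 -0.0382 1;0.44 0.26 0.08 -0.0248 0.0102 -0.0382 1;0.44 0.26 0.08 -0.0248 0.0102 -0.0382 1;0.44 0.26 0.08 -0.0248 0.0102 -0.0382 1;0.44 0.26 0.08 -0.0248 0.0102 -0.0382 1;0.44 0.26 0.08 -0.0248 0.0102 -0.0382 1;0.44 0.26 0.08 -0.0248 0.0102 -0.0382 1"
}}

```text
clock: 23.73
eef_pos: [533.7, 134.6, 222.6]
tcp_rot: [2.618, 0.001, 1.609]
contact_force: [-0.2, 0.2, 0.0]
opening: 0.394
```

```bash
python3 - <<'E'
from h import *
import st
c=r.camera_info("wrist");im=r.grab_frame("wrist")
p=proj(c,[cellP(-12,132,64)])[0];cv2.circle(im,tuple(int(v) for v in p),3,(0,0,255),1)
cv2.imwrite("pics/w7.png",im)
plan(toolR(),cellP(-4,132,172),10)
E
```

```text
23.7333 [2.618e+00 1.000e-03 1.609e+00] cell [ -6.1 133.1 218.9] F cell [-0.2  0.2  0.1] 0.394
n 10 v cm [-0.014  0.023  0.468] w [ 0.0002 -0.0001  0.0005] |v| 4.7 |w| 0.001
```

View pics/w7.png

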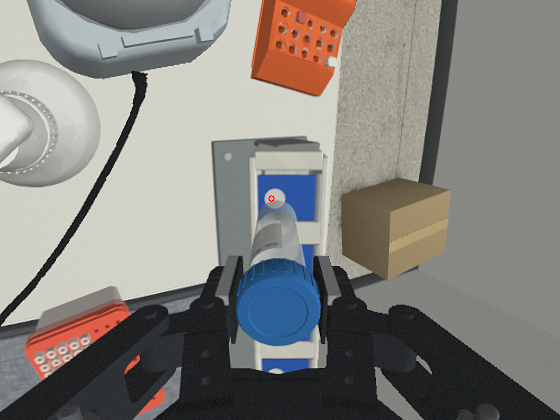

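The tube hangs straight, pointed at the cell 4 flap. The dot at (274,198) is within about 3 mm of prediction.

>>> {"api": "apply_moves", "payload": {
  "series": "-0.03 0.05 0.9 0 0 0 1;-0.03 0.05 0.9 0 0 0 1;-0.02 0.05 0.9 0 0 0 1;-0.02 0.05 0.9 0 0 0 1;0 0 0.9 0 0 0 1;0 0 0.5 0 0 0 1;0 0 0.4 0 0 0 1;0 0 0.4 0 0 0 1;0 0 0.4 0 0 0 1;0 0 0.4 0 0 0 1"
}}

```text
clock: 24.62
eef_pos: [569.6, 134.9, 167.9]
tcp_rot: [2.616, -0.0, 1.607]
contact_force: [-0.4, 0.5, -0.7]
opening: 0.397
```

```bash
python3 st.py
```

```text
24.6167 [ 2.616 -0.     1.607] cell [ -2.3 132.2 153.7] F cell [-0.6  0.5 -0.4] 0.397
```

Bottom is about 14 mm below the mouth with no resistance, so cell 4 is empty. Continue to just above the floor.

>>> {"api": "apply_moves", "payload": {
  "series": "0 -0.04 0.6 0 0 0 1;0 -0.04 0.6 0 0 0 1;0 -0.04 0.6 0 0 0 1;0 -0.04 0.6 0 0 0 1;0 -0.02 0.6 0 0 0 1;0 0 0.6 0 0 0 1;0 0 0.5 0 0 0 1;0 0 0.3 0 0 0 1;0 0 0.2 0 0 0 1;0 0 0 0 0 0 1"
}}

```text
clock: 25.45
eef_pos: [590.9, 135.6, 126.9]
tcp_rot: [2.617, -0.0, 1.607]
contact_force: [-0.1, -0.4, -0.5]
opening: 0.393
```

>>> {"api": "apply_moves", "payload": {
  "series": "0 0 0.15 0 0 0 1;0 0 0.15 0 0 0 1;0 0 0.1 0 0 0 1;0 0 0.1 0 0 0 1;0 0 0 0 0 0 1;0 0 0 0 0 0 1;0 0 0 0 0 0 1;0 0 0 0 0 0 1;0 0 0 0 0 0 1;0 0 0 0 0 0 1"
}}

```text
clock: 26.28
eef_pos: [593.4, 135.8, 123.2]
tcp_rot: [2.616, -0.0, 1.607]
contact_force: [-1.8, -0.6, 1.6]
opening: 0.396
```

```bash
python3 st.py
```

```text
26.2833 [ 2.616 -0.     1.607] cell [ -4.  132.2 103. ] F cell [-0.8 -0.5  2.3] 0.396
```

Floor contact at z≈103, matching the grasp height. Push a little, then release and retreat.

>>> {"api": "apply_moves", "payload": {
  "series": "0 0 0.1 0 0 0 1;0 0 0.1 0 0 0 1;0 0 0 0 0 0 1;0 0 -0.1 0 0 0 1;0 0 0 0 0 0 -0.2;0 0 0 0 0 0 -0.5;0 0 0 0 0 0 -1;0 0 0 0 0 0 -1;0 0 0 0 0 0 -1;0 0 0 0 0 0 -1"
}}

```text
clock: 27.12
eef_pos: [593.8, 135.8, 122.0]
tcp_rot: [2.616, -0.0, 1.607]
contact_force: [0.2, -0.5, -0.4]
opening: 0.999
```

>>> {"api": "apply_moves", "payload": {
  "series": "0 0 0 0 0 0 -1;0 0 0 0 0 0 -1;0 0 -0.5 0 0 0 -1;0 0 -1 0 0 0 -1;0 0 -2 0 0 0 -1;0 0 -3 0 0 0 -1;0 0 -3 0 0 0 -1;0 0 -3 0 0 0 -1;0 0 -3 0 0 0 -1;0 0 -3 0 0 0 -1"
}}

```text
clock: 27.95
eef_pos: [499.7, 132.4, 283.5]
tcp_rot: [2.617, -0.001, 1.607]
contact_force: [0.1, 0.7, 0.4]
opening: 0.994
```

```bash
python3 - <<'E'
from h import *
import st
w=r.grab_frame("wrist");s=r.grab_frame("scene");t=r.grab_frame("top")
cv2.imwrite("pics/t1.png",t)
# overlay ideal caps in scene: cap-top centre for tubes leaning against the front lip vs axis
c=r.camera_info("scene")
for y in(-132,132):
    for P in (cellP(-1,y,114),cellP(-1,y,94)):
        p=proj(c,[P])[0];cv2.circle(s,tuple(int(v) for v in p),1,(0,0,255),-1);print(p)
crop=s[170:350,120:360]
cv2.imwrite("pics/end.png",np.hstack([cv2.resize(crop,(480,360),interpolation=cv2.INTER_CUBIC),cv2.resize(w,(320,240))[[*range(240)]+[239]*120]]))
hs=cv2.cvtColor(t,cv2.COLOR_BGR2HSV);m=cv2.inRange(hs,(98,130,60),(125,255,255))>0
m[:130]=0;m[250:]=0;m[:,:195]=0;m[:,365:]=0
ct=r.camera_info("top")
for ce,st_ in blobs(m,20,2000): print(ce.round(1),st_,toCell(ray(ct,[ce],36+114*.866)[0]).round(1))
print(toCell(cellP(0,132,114)))
E
```

```text
27.95 [ 2.617e+00 -1.000e-03  1.607e+00] cell [ -5.1 132.2 288.7] F cell [0.4 0.7 0.3] 0.994
[203.57992077 196.82647116]
[200.47719103 205.99172865]
[306.98600859 245.88547533]
[303.13641284 256.28983744]
[272.7 161.6] [264 153  18  20 266] [ 17.4  -0.4 103.9]
[300.6 160.1] [292 152  18  19 274] [ 17.2 -64.7 104.1]
[245.3 163.3] [236 155  19  20 267] [ 17.2  62.9 104. ]
[330.8 171.1] [324 164  15  15 174] [  -8.3 -132.5  118.8]
[217.3 177.8] [210 171  15  15 169] [ -8.5 129.  118.9]
[-5.35934515e-14  1.32000000e+02  1.14000000e+02]
```

View pics/end.png

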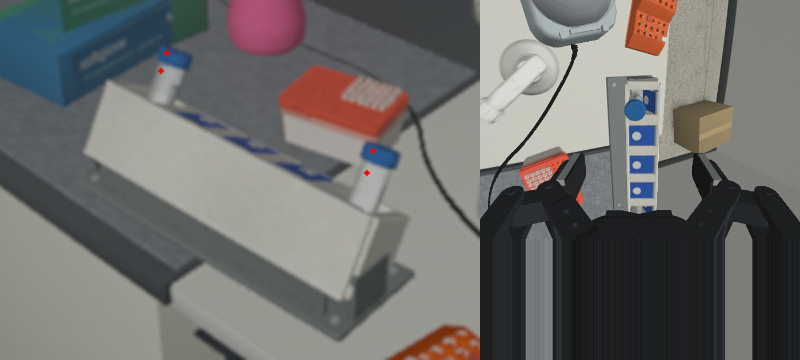

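The close view shows both tubes cap up in the end cells at the expected height, with caps at about (172,58) and (380,153) in the crop. The bystanders haven't moved and the gripper is clear. Handing in.

```bash
python3 -c "from rig import r;print(r.sign_off())"
```

```text
the job is handed in; nothing more can be done
None
```

Both tubes are filed cap up, tube_b in cell 0 and tube_a in cell 4, and the job is handed in. It took about 28 s of the 70 s; no verdict was reported.

- **Finding the empty cells:** The flaps of cells 3, 2 and 1 stopped on jars at 20–30 N, where I backed off. Cell 0's flap swung in about 23 mm with under 1 N, before either tube was moved. I took cell 4 as empty by elimination; tube_a then went through its flap without resistance.
- **Filing:** I pushed each tube down until the sprung floor pushed back, at the depth the grasp height predicted. For tube_b the force rose to about 7 N. For tube_a I read about 2 N at first contact and pushed 2 mm further without a reading. Then I released and backed off.
- **Last checks:** The pictures show both caps centred on their cells along the row, to about 3 mm. They lie about 8–11 mm toward the front, so the tubes lean slightly, within the allowed 17 degrees by my estimate. The tool force is about zero and the gripper is clear. The bystanders look unmoved, but I did not measure them.
- **Disagreement:** My crate estimate was about 3 mm off along the slope against the close-up view. I corrected for that when inserting.

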